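# Stack the clean deposit cups by size

### The arm

A 7-joint arm with a two-finger parallel gripper is mounted at the origin on a cart in front of the work surface, level with it; the furniture and walls round the work are solid. World frame = base frame: x ahead of the robot, y to its left, z up, the work surface at z = 0. Lengths are in m, angles in rad, forces in N, time in s.
With the tool pointing down it reaches from about 0.4 to 0.875 m from the base axis. Payload 6.5 kg.
Tool frame: the origin (TCP) lies at the centre of the arm's flange, where the gripper is bolted on; the fingertips stand 173 mm ahead of it and the grasp point (between the pads) lies ahead of it (env.pinch_z is the z of the grasp point in the tool frame, in m); z points along the fingers, y is the direction in which the jaws open and shut (so a half turn about z gives the same grasp; the last joint's range is limited). The gripper opens to 85 mm and grips with 20 to 120 N. Pads are 22 mm wide; open, the fingers measure 114 mm over their backs; the gripper's body (76 mm by 85 mm) begins 54 mm behind the grasp point. The pads swing forward as they close: fully open they stand 13 mm farther back than shut.
Start: joints at [-1.388, 0.536, -0.004, 1.538, 0.003, 1.067, -0.071], TCP at [0.16, 0.63, 0.405] pointing down, gripper open.
Joint ranges: [-2.7, 2.7], [-0.37, 2.16], [-1.27, 1.26], [0.24, 2.4], [-1.31, 4.45], [0.19, 1.91], [-2.76, 2.76]. Speed limits (rad/s): [2.39, 2.39, 3.14, 3.14, 3.14, 3.14, 3.14].

### API

Orientations are given as a unit quaternion [x, y, z, w].
In Python, from plant import env, capture, order, boxes_of, silhouettes gives the robot as it stands.
- The arm moves only by the tool move_arm, never from a script. Its argument "deltas" is text: rows parted by semicolons, each of 5 numbers parted by spaces: the gripper's target within -1 to 1 (shut at 1, half-way at 0, fully open at -1), then the shift along the world's x, y, z in m, then the turn about the world's z in rad. In form: claw dx dy dz yaw; .... A call has 1 to 12 rows; each row shifts and turns the commanded pose from where the row before left it; what a row does not reach is not made up. A row lasts 1/10 s, in which the tool goes at most 50 mm and 8.59 degrees, less where a joint would pass 70% of its speed; a pose out of reach is approached as far as the arm can. A call is refused whole if a number of a shift passes 0.05 or a number of a turn 0.15, either way. A call with a gripper value outside its range is refused whole. The fingers move at their own pace and stop on an object; "newtons" is the grip in N (left out, the last holds). Time passes only in rows, so rows that do not move let the fingers close. It gives the time, the measured TCP pose, the force and the opening at its end, in the units of the state.
- env.sense(): the state, without advancing time (a new reading comes with each control period).
- capture(name): name is "side" or "top" or "wrist"; returns a dict with "image" (480x640x3 uint8, red, green, blue), "vfov" (degrees; the focal length in pixels is half the picture's height over the tangent of half this angle, whatever the lens; pixels are square), "cx", "cy" (the principal point, pixels), "rvec" (rotation vector, rad) and "tvec" (3), from world to camera coordinates, as OpenCV has them. Camera axes: x right, y down, z forward; pixel columns grow to the right and rows downward; lengths in m; the calibration is good to about 2 mm. The wrist camera is an equidistant fisheye: a pixel r from the principal point sees the ray r / f radians off the axis. A picture is of the moment at which its call begins. There is no depth.
- order.sign_off(): hands the job in, once; it reports no verdict.
Trained networks look in a picture, given as the dict that the camera call returned (one of the last four; its "shot" number tells which), for a name from the list of things; names that differ only in an ending like _2 or _b are one class to them, and where a whole thing is asked for, a point or a joint stands for the part that bears it (a point fixed in the world has none). Each returns a list of dicts, best first, with "p" (0 to 1); they miss things now and then, are a little off and sometimes report something else, mostly with a low value. They report only what shows in the picture. A call takes as long as a camera call. They do not tell look-alikes from the thing itself.
- boxes_of(picture, thing): "at" ([column, row] in pixels, amid what is visible of it).
- silhouettes(picture, thing): "region" (480x640 bool, what is visible of it) and "at" ([column, row] in pixels, amid what is visible of it).
The state is a dict: "time": time; "joint_positions": joint angles; "qvel": joint speeds; "effort": joint torques, N m; "eef_pos": TCP position; "tcp_rot": TCP orientation; "ft_force": force on the tool from outside, world axes, zero at the start; "ft_torque": the same for the moment, N m; "finger_gap": opening from 0.0 (shut) to 1.0 (fully open).
Only numpy, scipy, OpenCV 4.12 (cv2) and the standard library are available. Lean on these libraries where they do the work, as an engineer would, in place of code of your own. Each camera call takes 0.05 s, during which the arm holds its last target.

### The job

The clean deposit cups have come back from the dishwasher mixed on the steel tray. Put all five away: nest each one upside down, fully down and straight, onto the stack of its own size on the black mat. Leave the beige china cup on the tray, and keep the three stacks standing where they are.

Things in the scene. Friction and masses are not known exactly. Their poses are not given: they have to be found in the camera images.
- small_a: a small reusable cup of plain white plastic, upside down: 66 mm across the mouth (down, resting on the tray), 46 mm across its closed base (up), 74 mm tall, a straight taper; light (30 to 110 g). Origin at the centre of the mouth, z up, so the base is at z = 74 mm; round, so yaw has no meaning. Grip it across the base, from above: its top 26 mm is solid; there are two alike, in either order
- small_b: the second small reusable cup of plain white plastic, upside down: 66 mm across the mouth (down, resting on the tray), 46 mm across its closed base (up), 74 mm tall, a straight taper; light (30 to 110 g). Origin at the centre of the mouth, z up, so the base is at z = 74 mm; round, so yaw has no meaning. Grip it across the base, from above: its top 26 mm is solid; there are two alike, in either order
- medium_a: a medium reusable cup of plain white plastic, upside down: 78 mm across the mouth (down, resting on the tray), 54 mm across its closed base (up), 90 mm tall, a straight taper; light (30 to 110 g). Origin at the centre of the mouth, z up, so the base is at z = 90 mm; round, so yaw has no meaning. Grip it across the base, from above: its top 32 mm is solid; there are two alike, in either order
- medium_b: the second medium reusable cup of plain white plastic, upside down: 78 mm across the mouth (down, resting on the tray), 54 mm across its closed base (up), 90 mm tall, a straight taper; light (30 to 110 g). Origin at the centre of the mouth, z up, so the base is at z = 90 mm; round, so yaw has no meaning. Grip it across the base, from above: its top 32 mm is solid; there are two alike, in either order
- large_a: a large reusable cup of plain white plastic, upside down: 90 mm across the mouth (down, resting on the tray), 62 mm across its closed base (up), 104 mm tall, a straight taper; light (30 to 110 g). Origin at the centre of the mouth, z up, so the base is at z = 104 mm; round, so yaw has no meaning. Grip it across the base, from above: its top 34 mm is solid
- small_stack: the first cup of the small stack: a small cup like the others (66 mm mouth, 46 mm base, 74 mm tall), loose, upside down on the black ribbed rubber mat (6 mm thick, three such cups about 130 mm apart along it, in any order). Origin at the centre of its mouth, z up. A small cup lowered over it comes to rest 26 mm higher (origin to origin), the next one 26 mm above that; the walls guide the last part, with 2 mm of play at the end
- medium_stack: the first cup of the medium stack: a medium cup like the others (78 mm mouth, 54 mm base, 90 mm tall), loose, upside down on the black ribbed rubber mat (6 mm thick, three such cups about 130 mm apart along it, in any order). Origin at the centre of its mouth, z up. A medium cup lowered over it comes to rest 32 mm higher (origin to origin), the next one 32 mm above that; the walls guide the last part, with 2 mm of play at the end
- large_stack: the first cup of the large stack: a large cup like the others (90 mm mouth, 62 mm base, 104 mm tall), loose, upside down on the black ribbed rubber mat (6 mm thick, three such cups about 130 mm apart along it, in any order). Origin at the centre of its mouth, z up. A large cup lowered over it comes to rest 34 mm higher (origin to origin), the next one 34 mm above that; the walls guide the last part, with 2 mm of play at the end
- rice_bowl: a beige china cup, 93 mm across and 64 mm high, standing mouth up among the white cups on the low-rimmed steel tray (rim 14 mm high, floor 3 mm; its six places lie about 110 mm apart); it stays there. Origin at the centre of its underside, z up
Things that resemble listed ones, but are neither listed nor needed, are in the scene too. Leave any pink or red look-alike of the small_a alone.

How it is judged:
At the end, for the whole second after the job is handed in: All five cups nested on the first cup of their size: centres within 10 mm, tilt under 0.1 rad, within 6 mm of the seated height (small 26, 52; medium 32, 64; large 34 mm), at rest. First cups and the beige cup upright and within 30 mm of where they started (horizontal distance between each of small_a, small_b and small_stack below 0.01 m and angle between each of small_a, small_b, small_stack, medium_a, medium_b, medium_stack, large_a, large_stack, rice_bowl's own z axis and vertical below 0.1 rad and linear speed of each of small_a, small_b, small_stack, medium_a, medium_b, medium_stack, large_a, large_stack below 0.02 m/s and ((z of small_a in the frame of small_stack between 0.02 and 0.032 m and z of small_b in the frame of small_stack between 0.046 and 0.058 m) or (z of small_b in the frame of small_stack between 0.02 and 0.032 m and z of small_a in the frame of small_stack between 0.046 and 0.058 m)) and distance of each of small_stack, medium_stack, large_stack, rice_bowl from where it was at the start of the episode below 0.03 m and horizontal distance between each of medium_a, medium_b and medium_stack below 0.01 m and ((z of medium_a in the frame of medium_stack between 0.026 and 0.038 m and z of medium_b in the frame of medium_stack between 0.058 and 0.07 m) or (z of medium_b in the frame of medium_stack between 0.026 and 0.038 m and z of medium_a in the frame of medium_stack between 0.058 and 0.07 m)) and horizontal distance between large_a and large_stack below 0.01 m and z of large_a in the frame of large_stack between 0.028 and 0.04 m); the robot touches nothing.
It also fails if it takes over 122 s, if anything falls off the work surface, if the arm or the gripper's body presses on something with over 40 N, if the wrist force passes 120 N, or if a joint passes its speed limit or range.

## Working session

There is one attempt and no reset: what is moved stays moved. The work goes in short steps, Python scripts to look and compute and a tool call to move; the robot and the scene stay as the last step left them, time stands still between calls to the robot, and variables do not carry over. Pictures are saved under pics/ and viewed, and the job is handed in when it is done.

Besides the shell and the picture viewer there is one more tool, called as name(argument=value, ...) on one line, values as JSON. move_arm: Moves the arm, as the interface text tells. Its arguments: {"type":"object","properties":{"deltas":{"type":"string"},"newtons":{"type":"number"}},"required":["deltas"]}

```bash
ls; mkdir -p pics
python3 - <<'E'
from plant import env, capture
import cv2
print(env.sense(), env.pinch_z)
for n in ["top","side","wrist"]:
    c=capture(n); print(n,c["vfov"],c["cx"],c["cy"],c["rvec"],c["tvec"],c["shot"])
    cv2.imwrite(f"pics/{n}0.png",c["image"][:,:,::-1])
E
```

```text
pics
{'time': 0.0, 'joint_positions': array([-1.38818243,  0.53718571, -0.00442353,  1.53888353,  0.00256583,
        1.06726464, -0.07120255]), 'qvel': array([ 7.41253046e-04, -7.73136864e-04,  1.56670786e-03,  7.37179625e-04,
        1.60921825e-03, -5.56264465e-04,  3.71419163e-05]), 'effort': array([-1.83400161e-04, -5.83416545e+01,  1.04843169e+00, -2.59100533e+01,
        1.23534183e-02,  9.65709012e-03,  2.59262180e-06]), 'eef_pos': array([0.15998362, 0.62966408, 0.40379622]), 'tcp_rot': array([ 1.24066432e-01,  9.92273535e-01, -8.66038820e-04, -5.53114466e-05]), 'ft_force': array([-0.27486889, -0.28010703,  1.04772635]), 'ft_torque': array([-0.01835823, -0.04503343, -0.00426324]), 'finger_gap': 1.002640408528039} 0.1547
top 48.035828104390546 321.295020985841 237.60661484676507 [ 2.18604552 -2.11982697  0.1862604 ] [-0.05234242  0.52057321  1.2775058 ] 1
side 44.55266219889488 322.3228844437728 247.87766256854047 [ 0.29392473  2.59939392 -1.50627933] [ 0.49033048 -0.01892985  1.44507455] 2
wrist 65.70646984690485 318.77283000592996 244.53885653443808 [-2.2838512  -1.77741551 -0.26342907] [-0.65047872 -0.03986576  0.3796831 ] 3
```

View pics/top0.png

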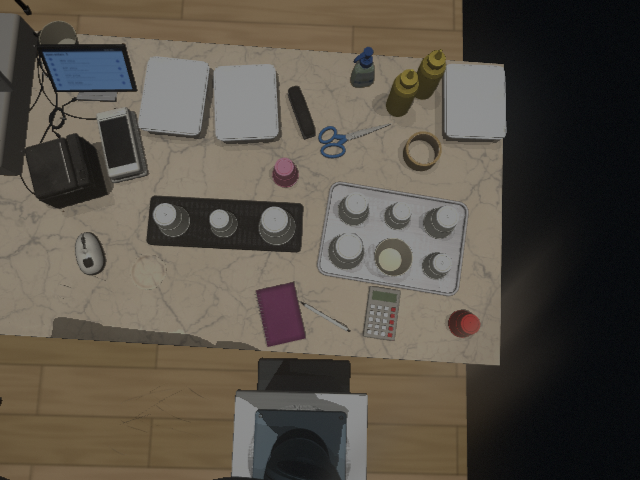

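View pics/side0.png

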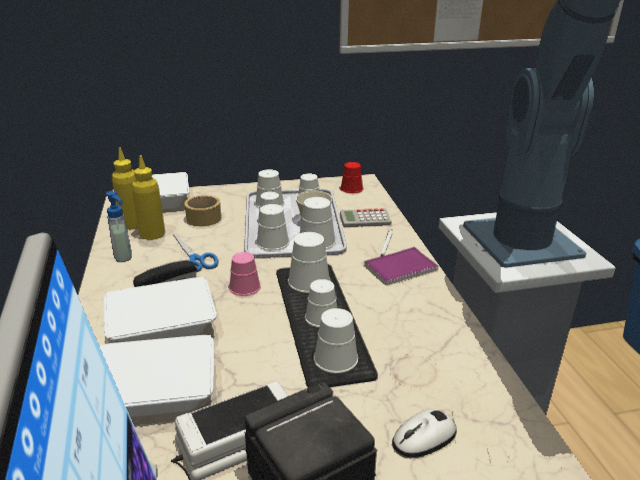

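View pics/wrist0.png

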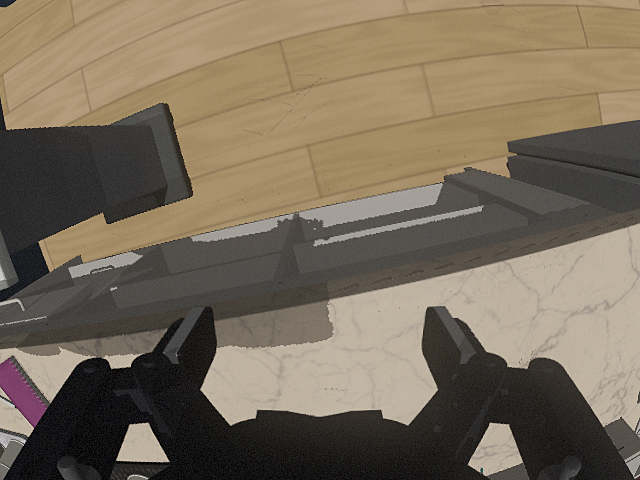

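Top view: the tray cups sit at about (353,208), (399,214), (441,220), (348,249) and (438,265), with the beige cup at (391,257). The mat cups are at (170,218), (222,222) and (276,224). The look-alikes are a pink cup at (285,172) and a red one at (464,323), and I'll leave both alone.

```bash
cat > h.py <<'E'
import numpy as np, cv2
from plant import env, capture, order, boxes_of, silhouettes
from scipy.optimize import minimize
S={'small':(.033,.023,.074,.026),'medium':(.039,.027,.090,.032),'large':(.045,.031,.104,.034)}
def cam(c):
    f=240/np.tan(np.radians(c["vfov"])/2)
    R=cv2.Rodrigues(np.array(c["rvec"],float))[0]; t=np.array(c["tvec"],float).ravel()
    return f,R,t
def proj(c,P):
    f,R,t=cam(c); q=np.asarray(P,float)@R.T+t
    if "fish" in c:
        r=np.hypot(q[:,0],q[:,1]); th=np.arctan2(r,q[:,2]); k=np.where(r>1e-9,f*th/np.maximum(r,1e-9),f)
        return np.c_[c["cx"]+k*q[:,0],c["cy"]+k*q[:,1]]
    return np.c_[c["cx"]+f*q[:,0]/q[:,2],c["cy"]+f*q[:,1]/q[:,2]]
def unproj(c,uv,z):
    f,R,t=cam(c); d=R.T@np.array([(uv[0]-c["cx"])/f,(uv[1]-c["cy"])/f,1]); o=-R.T@t
    return o+d*(z-o[2])/d[2]
a=np.linspace(0,2*np.pi,48,endpoint=False)
def ring(x,y,z,r): return np.c_[x+r*np.cos(a),y+r*np.sin(a),0*a+z]
def mask(c,x,y,z0,size,ss=4):
    rm,rb,h,_=S[size]
    p=proj(c,np.r_[ring(x,y,z0,rm),ring(x,y,z0+h,rb)])
    m=np.zeros((480*ss,640*ss),np.uint8)
    hull=cv2.convexHull(((p+.5)*ss).astype(np.float32)).round().astype(np.int32)
    cv2.fillConvexPoly(m,hull,1); return cv2.resize(m.astype(np.float32),(640,480),interpolation=cv2.INTER_AREA)
E
python3 - <<'E'
from h import *
for n in ["top","side"]:
  c=capture(n)
  np.save(f"/tmp/{n}.npy",c,allow_pickle=True)
  for th in ["small_a","medium_a","large_a","rice_bowl"]:
    r=silhouettes(c,th); print(n,th,[(round(d["p"],2),np.round(d["at"]).tolist(),int(d["region"].sum())) for d in r if d["p"]>.2])
  cv2.imwrite(f"pics/{n}1.png",cv2.resize(c["image"][170:310,140:480] if n=="top" else c["image"][150:380,220:420],None,fx=2.3 if n=="top" else 2.6,fy=2.3 if n=="top" else 2.6,interpolation=cv2.INTER_CUBIC)[:,:,::-1])
E
```

```text
top small_a [(0.96, [464.0, 325.0], 641), (0.84, [285.0, 172.0], 599), (0.63, [436.0, 261.0], 623), (0.55, [398.0, 214.0], 585)]
top medium_a [(0.73, [441.0, 219.0], 880), (0.61, [358.0, 207.0], 862)]
top large_a [(0.64, [345.0, 250.0], 1042)]
top rice_bowl [(0.95, [389.0, 256.0], 1126)]
side small_a [(0.91, [312.0, 183.0], 315), (0.89, [243.0, 276.0], 1087), (0.79, [351.0, 181.0], 572), (0.66, [270.0, 199.0], 258), (0.41, [270.0, 228.0], 1185)]
side medium_a [(0.91, [266.0, 183.0], 595), (0.61, [271.0, 226.0], 1159)]
side large_a [(0.87, [320.0, 218.0], 1208)]
side rice_bowl [(0.86, [306.0, 200.0], 342)]
```

View pics/top1.png

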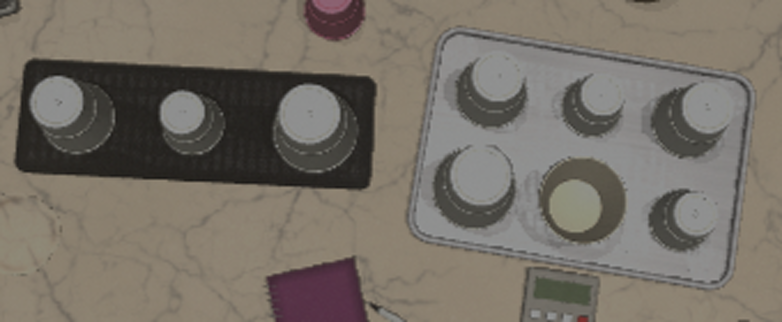

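View pics/side1.png

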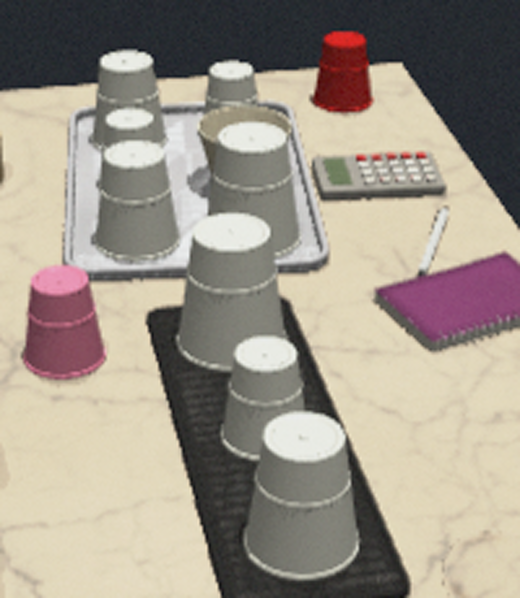

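The mat order from left to right is medium, small, large. On the tray, the back row is medium, small, medium and the front row is large, beige, small. Next I'll measure the positions precisely.

```bash
cat > loc.py <<'E'
from h import *
from scipy.optimize import least_squares
def disc(c,x,y,z,r):
    """white disc of the base near a guess: refine by maximising brightness contrast inside/outside"""
    g=cv2.cvtColor(c["image"],cv2.COLOR_RGB2GRAY).astype(np.float32)
    g=cv2.GaussianBlur(g,(0,0),.7)
    def cost(p):
        i=proj(c,ring(x+p[0],y+p[1],z,r-.003)); o=proj(c,ring(x+p[0],y+p[1],z,r+.003))
        s=lambda q: cv2.remap(g,q[:,0].astype(np.float32)[None],q[:,1].astype(np.float32)[None],cv2.INTER_LINEAR)[0]
        return -np.mean(np.clip(s(i)-s(o),-40,40))
    best=min(((cost((u,v)),u,v) for u in np.arange(-.02,.0201,.001) for v in np.arange(-.02,.0201,.001)))
    r_=minimize(cost,best[1:],method="Nelder-Mead",options=dict(initial_simplex=np.array(best[1:])+np.array([[0,0],[.001,0],[0,.001]])))
    return x+r_.x[0],y+r_.x[1],-r_.fun
E
python3 - <<'E'
from loc import *
T=np.load("/tmp/top.npy",allow_pickle=True).item(); D=np.load("/tmp/side.npy",allow_pickle=True).item()
items=[("M1 back-left","medium",.003,(357,203)),("S1 back-mid","small",.003,(401,210)),("M2 back-right","medium",.003,(446,216)),("L1","large",.003,(349,244)),("S2","small",.003,(442,263)),
("stM","medium",.006,(164,213)),("stS","small",.006,(219,219)),("stL","large",.006,(275,219))]
vis=T["image"].copy(); vs=D["image"].copy()
for n,s,z0,uv in items:
    rm,rb,h,_=S[s]; z=z0+h
    g=unproj(T,uv,z)
    a_=disc(T,g[0],g[1],z,rb); b_=disc(D,a_[0],a_[1],z,rb)
    print(n,s,"guess",g[:2].round(3),"top",np.round(a_,4),"side",np.round(b_,4),"range",round(float(np.hypot(*a_[:2])),3))
    m=np.mean([a_,b_],0)
    for c,im in((T,vis),(D,vs)):
      for zz,rr in((z0,rm),(z,rb)):
        cv2.polylines(im,[(proj(c,ring(m[0],m[1],zz,rr))*8).round().astype(np.int32)],True,(255,0,0),1,cv2.LINE_AA,3)
cv2.imwrite("pics/top2.png",cv2.resize(vis[180:300,140:480],None,fx=2.3,fy=2.3,interpolation=cv2.INTER_CUBIC)[:,:,::-1])
cv2.imwrite("pics/side2.png",cv2.resize(vs[150:380,220:420],None,fx=2.6,fy=2.6,interpolation=cv2.INTER_CUBIC)[:,:,::-1])
for uv in [(285,165),(391,257),(438,60),(405,85),(365,60)]: print(uv,unproj(T,uv,.05).round(3))
E
```

```text
M1 back-left medium guess [ 0.6   -0.118] top [ 0.5985 -0.1141 23.8554] side [ 0.6004 -0.1171 35.3945] range 0.609
S1 back-mid small guess [ 0.59  -0.225] top [ 0.5867 -0.2251 22.7046] side [ 0.5913 -0.2262 40.    ] range 0.628
M2 back-right medium guess [ 0.575 -0.33 ] top [ 0.5733 -0.3314 24.4866] side [ 0.5736 -0.3336 39.9841] range 0.662
L1 large guess [ 0.499 -0.1  ] top [ 0.4927 -0.0978 30.0217] side [ 0.4965 -0.0996 39.9771] range 0.502
S2 small guess [ 0.465 -0.324] top [ 0.4651 -0.3219 24.5463] side [ 0.4669 -0.3252 39.9365] range 0.566
stM medium guess [0.56  0.334] top [ 0.5566  0.3314 40.    ] side [ 0.5596  0.3314 40.    ] range 0.648
stS small guess [0.553 0.208] top [ 0.5525  0.2083 40.    ] side [ 0.5515  0.2073 40.    ] range 0.591
stL large guess [0.551 0.074] top [ 0.5494  0.0758 40.    ] side [ 0.5489  0.0775 35.0256] range 0.555
(285, 165) [0.699 0.059 0.05 ]
(391, 257) [ 0.478 -0.206  0.05 ]
(438, 60) [ 0.991 -0.322  0.05 ]
(405, 85) [ 0.92  -0.238  0.05 ]
(365, 60) [ 0.984 -0.135  0.05 ]
```

View pics/top2.png

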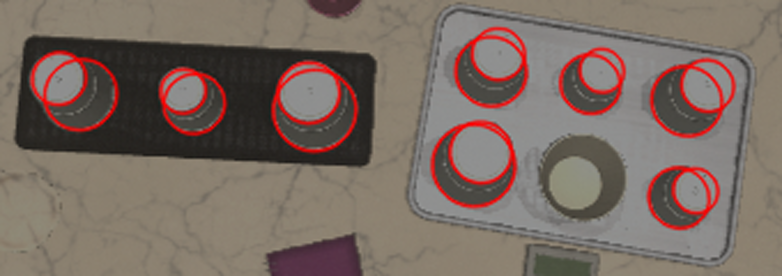

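View pics/side2.png

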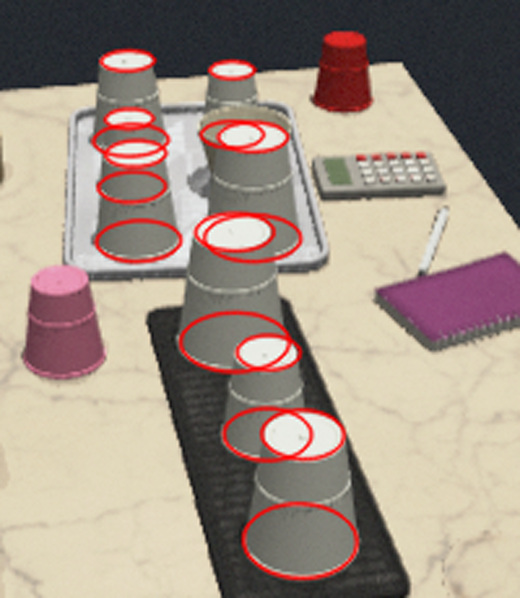

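Every size hypothesis fits in both views. The look-alikes are pink (285,172) and red (464,323), both excluded by colour. My first target is the large cup at (349,244), going to the large stack at (275,219); both are confirmed in the crops above. The jaws stay along roughly y.

move_arm(deltas="-1 0.033 -0.033 0 0;-1 0.033 -0.033 0 0;-1 0.033 -0.033 0 0;-1 0.033 -0.033 0 0;-1 0.033 -0.033 0 0;-1 0.033 -0.033 0 0;-1 0.033 -0.033 0 0;-1 0.033 -0.033 0 0;-1 0.033 -0.033 0 0;-1 0.005 -0.045 0 0;-1 0.005 -0.045 0 0;-1 0.005 -0.045 0 0", newtons=50)

```text
time: 1.85
eef_pos: [0.4722, 0.1961, 0.4048]
tcp_rot: [0.124, 0.992, 0.0, 0.0]
ft_force: [0.4, 0.0, 0.4]
finger_gap: 1.002
```

move_arm(deltas="-1 0.005 -0.045 0 0;-1 0.005 -0.045 0 0;-1 0.005 -0.045 0 0;-1 0.005 -0.045 0 0;-1 0.003 -0.045 0 0;-1 0 -0.045 0 0;-1 0 -0.027 0 0;-1 0 0 0 0;-1 0 0 0 0")

```text
time: 2.75
eef_pos: [0.495, -0.0992, 0.4048]
tcp_rot: [0.125, 0.992, 0.0, 0.0]
ft_force: [0.2, 1.3, -0.4]
finger_gap: 1.0
```

Run:
```python
from h import *
c=capture("wrist"); c["fish"]=1
im=c["image"].copy()
for x,y,z,r in [(.4955,-.0993,.107,.031),(.600,-.1165,.093,.027),(.59,-.226,.077,.023),(.549,.0767,.11,.031)]:
    cv2.polylines(im,[(proj(c,ring(x,y,z,r))*8).round().astype(np.int32)],True,(255,0,0),1,cv2.LINE_AA,3)
cv2.imwrite("pics/w1.png",im[:,:,::-1])
```

```text
(no output)
```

View pics/w1.png

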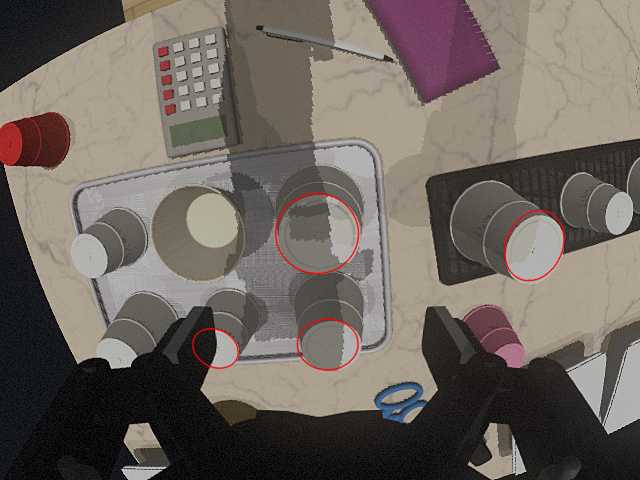

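The wrist view agrees with the estimates: the circle for the large cup sits on its base at about (317,233). I'll descend and grip.

move_arm(deltas="-1 0 0 -0.045 0;-1 0 0 -0.045 0;-1 0 0 -0.045 0;-1 0 0 -0.02 0;-1 0 0 -0.012 0;-1 0 0 0 0;1 0 0 0 0;1 0 0 0 0;1 0 0 0 0;1 0 0 0 0;1 0 0 0 0;1 0 0 0 0", newtons=50)

```text
time: 4.0
eef_pos: [0.496, -0.0986, 0.2394]
tcp_rot: [0.124, 0.992, 0.001, 0.002]
ft_force: [-0.0, 1.4, 7.6]
finger_gap: 0.789
```

move_arm(deltas="1 0 0 0.01 0;1 0 0 0.03 0;1 0 0 0.05 0;1 0 0 0.05 0;1 0 0 0.02 0;1 0 0 0 0")

```text
time: 4.6
eef_pos: [0.496, -0.0996, 0.4021]
tcp_rot: [0.124, 0.992, 0.0, 0.004]
ft_force: [0.3, 0.2, -1.2]
finger_gap: 0.789
```

Run:
```python
from h import *
c=capture("side"); cv2.imwrite("pics/s3.png",c["image"][:,:,::-1])
print(env.sense()["finger_gap"],env.sense()["eef_pos"])
```

```text
0.7923299728777113 [ 0.49520029 -0.09926675  0.39974536]
```

View pics/s3.png

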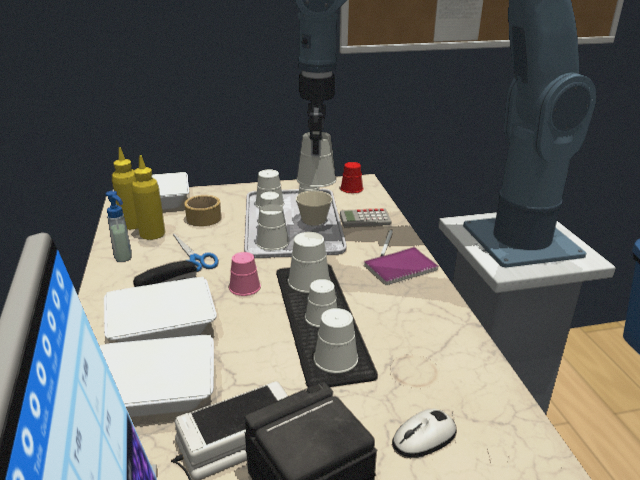

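The large cup is held straight at about (316,160). I'll carry it to the large stack.

move_arm(deltas="1 0.0135 0.044 0 0;1 0.0135 0.044 0 0;1 0.0135 0.044 0 0;1 0.0135 0.044 0 0;1 0 0 0 0;1 0 0 0 0;1 0 0 0 0")

```text
time: 5.35
eef_pos: [0.5485, 0.0756, 0.3967]
tcp_rot: [0.125, 0.992, -0.001, -0.001]
ft_force: [-0.8, -1.0, -0.4]
finger_gap: 0.788
```

```bash
cat > chk.py <<'E'
from loc import *
import sys
# carried cup: size, stack xy, expected carried base z
size,sx,sy,zt,n=sys.argv[1],*map(float,sys.argv[2:5]),sys.argv[5]
T=capture("top");D=capture("side"); W=capture("wrist");W["fish"]=1
r=S[size][1];h=S[size][2];rm=S[size][0]
e=env.sense()["eef_pos"]; print("tcp",e.round(4))
def draw(c,crop,f,name):
    im=c["image"].copy()
    for zz,rr in((zt-h,rm),(zt,r)):
        cv2.polylines(im,[(proj(c,ring(e[0],e[1],zz,rr))*8).round().astype(np.int32)],True,(255,0,0),1,cv2.LINE_AA,3)
    cv2.polylines(im,[(proj(c,ring(sx,sy,.006+h,r))*8).round().astype(np.int32)],True,(0,255,0),1,cv2.LINE_AA,3)
    a,b,c0,d=crop
    return cv2.resize(im[a:b,c0:d],None,fx=f,fy=f,interpolation=cv2.INTER_CUBIC)
p=proj(D,[[sx,sy,.15]])[0].astype(int); q=(max(0,p[1]-100),p[1]+100,max(0,p[0]-65),max(0,p[0]-65)+130)
A=draw(D,q,2.7,0); B=draw(W,(0,480,0,640),.675*5/6,0); B=cv2.copyMakeBorder(B,0,max(0,A.shape[0]-B.shape[0]),0,0,cv2.BORDER_CONSTANT)[:A.shape[0]]
cv2.imwrite(f"pics/{n}.png",np.hstack([A,B])[:,:,::-1]); print(A.shape,B.shape)
E
python3 chk.py large .549 .0767 .268 c1
```

```text
tcp [0.5488 0.0755 0.3974]
(540, 351, 3) (540, 360, 3)
```

View pics/c1.png

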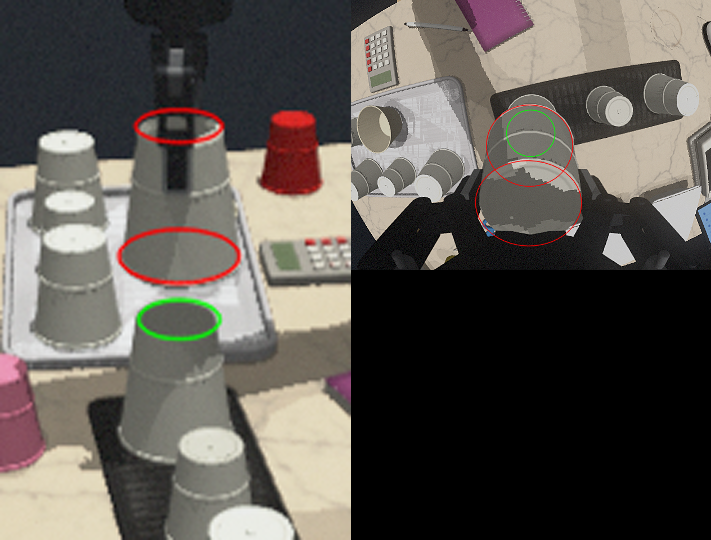

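The side view shows the carried cup straight and centred over the large stack. I'll lower it.

move_arm(deltas="1 0 0.001 -0.03 0;1 0 0 -0.03 0;1 0 0 -0.02 0;1 0 0 -0.015 0;1 0 0 -0.01 0;1 0 0 -0.008 0;1 0 0 0 0")

```text
time: 6.2
eef_pos: [0.5489, 0.0775, 0.2842]
tcp_rot: [0.124, 0.992, -0.0, -0.0]
ft_force: [-0.2, -0.6, -1.0]
finger_gap: 0.788
```

move_arm(deltas="1 0 0 -0.003 0;1 0 0 -0.003 0;1 0 0 -0.001 0;1 0 0 0 0")

```text
time: 6.6
eef_pos: [0.5491, 0.078, 0.2778]
tcp_rot: [0.124, 0.992, 0.0, 0.0]
ft_force: [-0.3, -0.7, -0.2]
finger_gap: 0.788
```

move_arm(deltas="1 0 0 -0.001 0;-1 0 0 0 0;-1 0 0 0 0;-1 0 0 0 0;-1 0 0 0.02 0;-1 0 0 0.04 0;-1 0 0 0.05 0;-1 0 0 0.02 0;-1 0 0 0 0")

```text
time: 7.5
eef_pos: [0.5501, 0.078, 0.4104]
tcp_rot: [0.124, 0.992, 0.001, 0.003]
ft_force: [0.3, -0.5, 0.1]
finger_gap: 1.0
```

```bash
cat > st.py <<'E'
from loc import *
import sys
n=sys.argv[1]
T=capture("top");D=capture("side")
e=env.sense()["eef_pos"]; print("tcp",e.round(4),env.sense()["time"])
vt=T["image"].copy();vs=D["image"].copy()
for a_ in sys.argv[2:]:
    size,x,y,z0=a_.split(","); x,y,z0=float(x),float(y),float(z0); rm,r,h,_=S[size]
    print(a_,"top",np.round(disc(T,x,y,z0+h,r),4),"side",np.round(disc(D,x,y,z0+h,r),4))
    for c,im in((T,vt),(D,vs)):
        cv2.polylines(im,[(proj(c,ring(x,y,z0+h,r))*8).round().astype(np.int32)],True,(255,0,0),1,cv2.LINE_AA,3)
A=cv2.resize(vs[150:390,210:420],None,fx=2.4,fy=2.4,interpolation=cv2.INTER_CUBIC)
B=cv2.resize(vt[180:300,140:480],(A.shape[1],int(A.shape[1]*120/340)),interpolation=cv2.INTER_CUBIC)
B=vt[180:300,140:360]
B=cv2.copyMakeBorder(cv2.resize(B,None,fx=1.3,fy=1.3),0,A.shape[0]-156,0,0,cv2.BORDER_CONSTANT)
cv2.imwrite(f"pics/{n}.png",np.hstack([A,B])[:,:,::-1])
E
python3 st.py d1 large,.549,.0767,.040
```

```text
tcp [0.5488 0.0781 0.4066] 7.6
large,.549,.0767,.040 top [0.5259 0.0559 9.2105] side [ 0.5484  0.0781 21.4472]
```

View pics/d1.png

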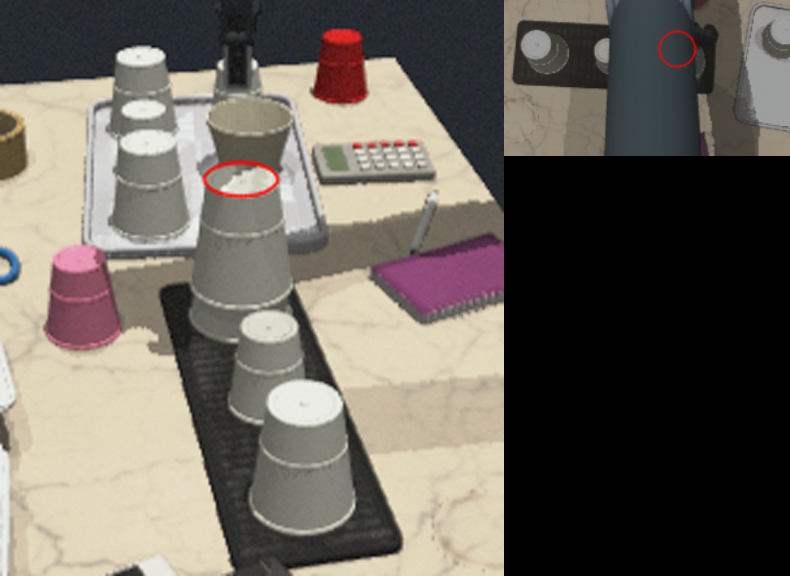

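The large cup is seated: the disc outline matches the predicted seated height at (240,180) in the crop. Next is the back-left medium cup.

move_arm(deltas="-1 0.01 -0.039 0 0;-1 0.01 -0.039 0 0;-1 0.01 -0.039 0 0;-1 0.01 -0.039 0 0;-1 0.011 -0.039 0 0;-1 0 0 0 0;-1 0 0 -0.045 0;-1 0 0 -0.045 0;-1 0 0 -0.03 0;-1 0 0 0 0")

```text
time: 8.6
eef_pos: [0.5972, -0.1159, 0.2808]
tcp_rot: [0.124, 0.992, 0.0, -0.006]
ft_force: [-1.2, 0.2, 0.7]
finger_gap: 0.999
```

move_arm(deltas="-1 0.001 0 -0.025 0;-1 0 0 -0.02 0;-1 0 0 -0.008 0;-1 0 0 0 0;1 0 0 0 0;1 0 0 0 0;1 0 0 0 0;1 0 0 0 0;1 0 0 0 0;1 0 0 0 0")

```text
time: 9.6
eef_pos: [0.6018, -0.1175, 0.2356]
tcp_rot: [0.124, 0.992, -0.0, 0.001]
ft_force: [-0.5, -0.3, 5.7]
finger_gap: 0.673
```

move_arm(deltas="1 0 0 0.01 0;1 0 0 0.04 0;1 0 0 0.05 0;1 0 0 0.05 0;1 0 0 0.04 0;1 -0.002 0.022 0 0;1 -0.004 0.043 0 0;1 -0.004 0.043 0 0;1 -0.004 0.043 0 0;1 -0.004 0.043 0 0;1 -0.004 0.043 0 0;1 -0.004 0.043 0 0")

```text
time: 10.8
eef_pos: [0.5745, 0.1645, 0.425]
tcp_rot: [0.124, 0.992, 0.0, 0.001]
ft_force: [0.3, -0.5, -0.9]
finger_gap: 0.674
```

move_arm(deltas="1 -0.004 0.043 0 0;1 -0.004 0.043 0 0;1 -0.004 0.043 0 0;1 -0.004 0.043 0 0;1 -0.003 0.03 0 0;1 0 0 0 0;1 0 0 0 0;1 0 0 0 0")

```text
time: 11.6
eef_pos: [0.5566, 0.3634, 0.4243]
tcp_rot: [0.125, 0.992, -0.0, 0.0]
ft_force: [0.5, -0.8, -1.1]
finger_gap: 0.671
```

```bash
python3 chk.py medium .558 .3314 .283 c2
```

```text
tcp [0.5566 0.3635 0.4241]
(540, 351, 3) (540, 360, 3)
```

View pics/c2.png

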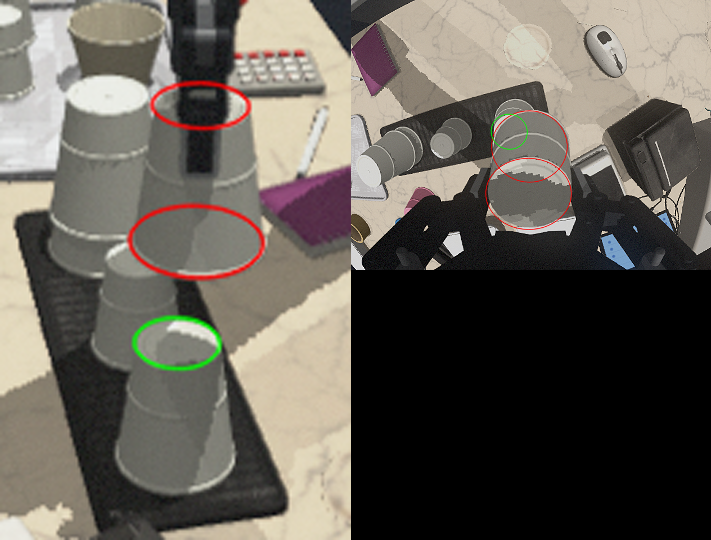

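I overshot y by 32 mm. I'll correct that and then lower.

move_arm(deltas="1 0.002 -0.032 0 0;1 0 0 0 0;1 0 0 0 0;1 0 0 0 0")

```text
time: 12.15
eef_pos: [0.558, 0.3333, 0.4239]
tcp_rot: [0.124, 0.992, 0.0, -0.0]
ft_force: [0.3, 0.7, -0.5]
finger_gap: 0.672
```

```bash
python3 chk.py medium .558 .3314 .283 c3
```

```text
tcp [0.5578 0.3337 0.4237]
(540, 351, 3) (540, 360, 3)
```

View pics/c3.png

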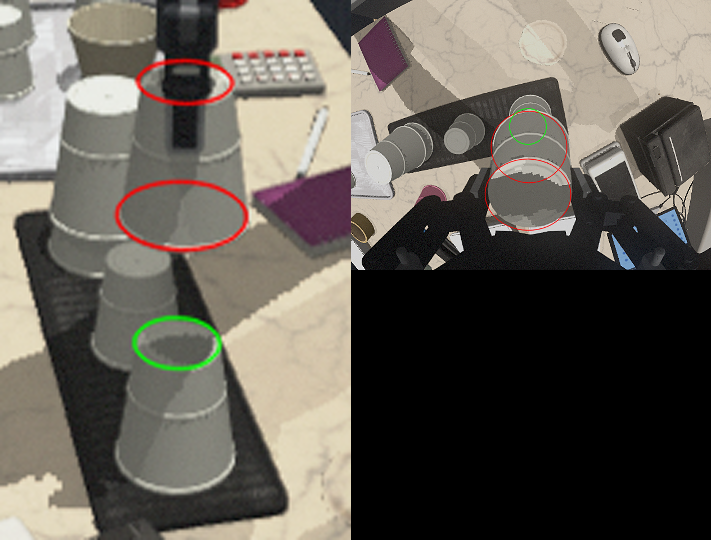

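Now I'll correct by (+0.001, −0.002) and lower.

move_arm(deltas="1 0.001 -0.002 -0.04 0;1 0 0 -0.04 0;1 0 0 -0.03 0;1 0 0 -0.02 0;1 0 0 -0.01 0;1 0 0 -0.005 0;1 0 0 0 0;1 0 0 0 0")

```text
time: 13.1
eef_pos: [0.5595, 0.3313, 0.2799]
tcp_rot: [0.124, 0.992, 0.001, 0.001]
ft_force: [0.2, -0.3, -1.6]
finger_gap: 0.673
```

move_arm(deltas="1 0 0 -0.004 0;1 0 0 -0.003 0;1 0 0 -0.001 0;1 0 0 0 0;1 0 0 0 0")

```text
time: 13.6
eef_pos: [0.5591, 0.3311, 0.2708]
tcp_rot: [0.124, 0.992, 0.0, 0.0]
ft_force: [-0.2, 1.2, 0.5]
finger_gap: 0.679
```

move_arm(deltas="-1 0 0 0 0;-1 0 0 0 0;-1 0 0 0 0;-1 0 0 0.02 0;-1 0 0 0.04 0;-1 0 0 0.05 0;-1 0 0 0.03 0;-1 0 -0.03 0 0;-1 0.001 -0.05 0 0;-1 0.001 -0.048 0 0;-1 0.001 -0.048 0 0;-1 0.001 -0.048 0 0")

```text
time: 14.8
eef_pos: [0.5628, 0.105, 0.4109]
tcp_rot: [0.124, 0.992, 0.0, 0.0]
ft_force: [1.1, 0.8, 0.3]
finger_gap: 1.001
```

```bash
python3 st.py d2 medium,.558,.3314,.038
```

```text
tcp [0.5634 0.0984 0.4112] 14.9
medium,.558,.3314,.038 top [ 0.556   0.3294 40.    ] side [ 0.5592  0.3305 35.8668]
```

View pics/d2.png

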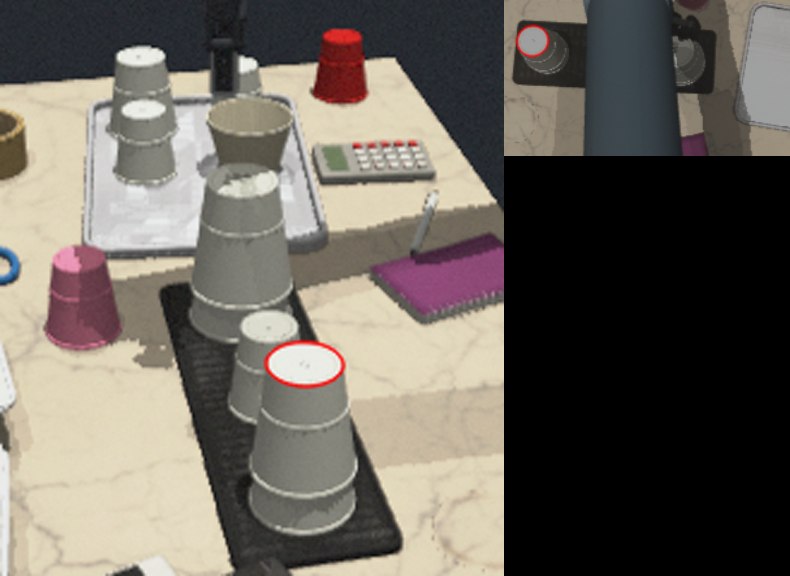

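The medium cup is seated: its red outline coincides with the white base at (305,363). Next is the second medium cup.

move_arm(deltas="-1 0.001 -0.048 0 0;-1 0.001 -0.048 0 0;-1 0.001 -0.048 0 0;-1 0.001 -0.048 0 0;-1 0.001 -0.048 0 0;-1 0.001 -0.048 0 0;-1 0.001 -0.048 0 0;-1 0.001 -0.048 0 0;-1 0.002 -0.048 0 0;-1 0 0 0 0;-1 0 0 0 0;-1 0 0 0 0")

```text
time: 16.1
eef_pos: [0.5736, -0.3234, 0.4104]
tcp_rot: [0.123, 0.992, 0.001, -0.0]
ft_force: [-0.5, 0.1, 0.4]
finger_gap: 1.004
```

Run:
```python
from h import *
c=capture("wrist"); c["fish"]=1
im=c["image"].copy(); print(env.sense()["eef_pos"])
for x,y,z,r in [(.5735,-.333,.093,.027),(.59,-.226,.077,.023),(.4663,-.3243,.077,.023)]:
    cv2.polylines(im,[(proj(c,ring(x,y,z,r))*8).round().astype(np.int32)],True,(255,0,0),1,cv2.LINE_AA,3)
cv2.imwrite("pics/w2.png",im[:,:,::-1])
```

```text
[ 0.57376569 -0.32296657  0.41051904]
```

View pics/w2.png

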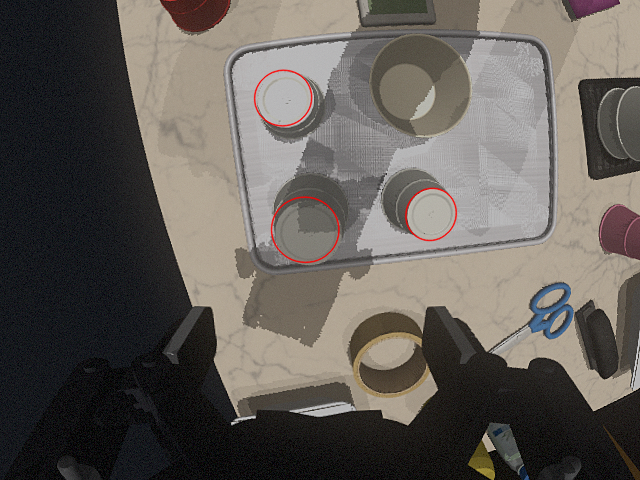

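The estimates hold to 1–2 mm, with the medium base at about (306,230). I'll descend.

move_arm(deltas="-1 0 -0.009 -0.03 0;-1 0 0 -0.045 0;-1 0 0 -0.045 0;-1 0 0 -0.03 0;-1 0 0 -0.02 0;-1 0 0 -0.009 0;-1 0 0 0 0;-1 0 0 0 0")

```text
time: 16.95
eef_pos: [0.5738, -0.3337, 0.233]
tcp_rot: [0.124, 0.992, -0.0, 0.001]
ft_force: [0.1, -0.9, 0.3]
finger_gap: 0.999
```

move_arm(deltas="1 0 0 0 0;1 0 0 0 0;1 0 0 0 0;1 0 0 0 0;1 0 0 0 0;1 0 0 0 0")

```text
time: 17.55
eef_pos: [0.5737, -0.3347, 0.2336]
tcp_rot: [0.124, 0.992, -0.001, 0.001]
ft_force: [-1.2, -0.1, 4.9]
finger_gap: 0.68
```

move_arm(deltas="1 0 0 0.01 0;1 0 0 0.04 0;1 0 0 0.05 0;1 0 0 0.05 0;1 0 0 0.04 0;1 -0.001 0.022 0 0;1 -0.001 0.046 0 0;1 -0.001 0.046 0 0;1 -0.001 0.046 0 0;1 -0.001 0.046 0 0;1 -0.001 0.046 0 0;1 -0.001 0.046 0 0")

```text
time: 18.75
eef_pos: [0.5655, -0.0343, 0.4227]
tcp_rot: [0.124, 0.992, 0.0, 0.001]
ft_force: [0.4, -0.3, -0.4]
finger_gap: 0.677
```

move_arm(deltas="1 -0.001 0.046 0 0;1 -0.001 0.046 0 0;1 -0.001 0.046 0 0;1 -0.001 0.046 0 0;1 -0.001 0.046 0 0;1 -0.001 0.046 0 0;1 -0.001 0.046 0 0;1 -0.001 0.046 0 0;1 0 0 0 0;1 0 0 0 0;1 0 0 0 0")

```text
time: 19.85
eef_pos: [0.5584, 0.3304, 0.4222]
tcp_rot: [0.125, 0.992, -0.0, 0.0]
ft_force: [-0.2, -0.9, 0.4]
finger_gap: 0.68
```

```bash
sed -i 's/\.006+h,r/float(sys.argv[6] if len(sys.argv)>6 else .006)+h,r/' chk.py; python3 chk.py medium .558 .3310 .283 c4 .038
```

```text
tcp [0.5586 0.3303 0.4221]
(540, 351, 3) (540, 360, 3)
```

View pics/c4.png

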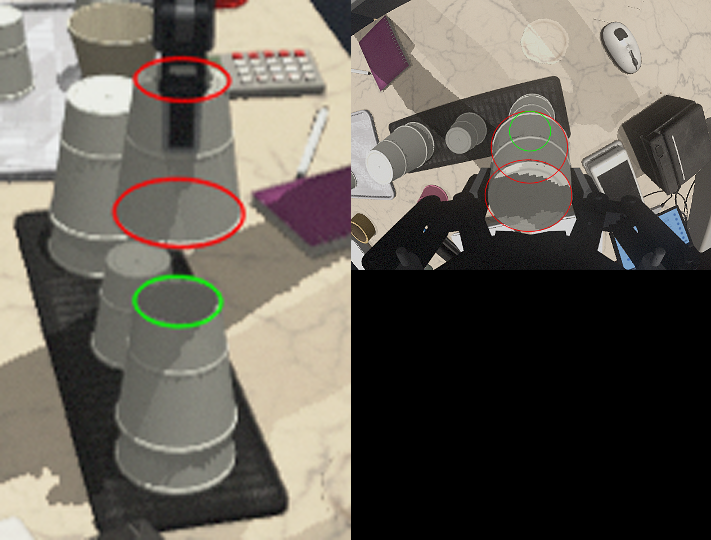

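The carried cup lines up with the stack, whose outline matches at (178,300). I'll lower it.

move_arm(deltas="1 0 0.001 -0.03 0;1 0 0 -0.035 0;1 0 0 -0.025 0;1 0 0 -0.015 0;1 0 0 -0.005 0;1 0 0 0 0;1 0 0 -0.004 0;1 0 0 -0.002 0;1 0 0 0 0")

```text
time: 20.9
eef_pos: [0.5582, 0.3331, 0.3061]
tcp_rot: [0.124, 0.992, 0.0, 0.0]
ft_force: [0.7, -1.1, -0.9]
finger_gap: 0.682
```

move_arm(deltas="1 0 -0.001 -0.003 0;1 0 0 -0.002 0;1 0 0 0 0;1 0 0 0 0")

```text
time: 21.3
eef_pos: [0.558, 0.3321, 0.3007]
tcp_rot: [0.124, 0.992, 0.0, 0.0]
ft_force: [-0.3, 1.0, -0.3]
finger_gap: 0.682
```

move_arm(deltas="-1 0 0 0 0;-1 0 0 0 0;-1 0 0 0 0;-1 0 0 0.02 0;-1 0 0 0.04 0;-1 0 0 0.04 0;-1 0 0 0.01 0;-1 0 -0.0465 0 0;-1 0.003 -0.0465 0 0;-1 0.003 -0.0465 0 0;-1 0.003 -0.0465 0 0;-1 0.003 -0.0465 0 0")

```text
time: 22.5
eef_pos: [0.5697, 0.0976, 0.4105]
tcp_rot: [0.124, 0.992, -0.0, -0.0]
ft_force: [-0.0, 0.2, 0.4]
finger_gap: 1.001
```

move_arm(deltas="-1 0.003 -0.0465 0 0;-1 0.003 -0.0465 0 0;-1 0.003 -0.0465 0 0;-1 0.003 -0.0465 0 0;-1 0.003 -0.0465 0 0;-1 0.003 -0.0465 0 0;-1 0.002 -0.046 0 0;-1 0 0 0 0;-1 0 0 0 0")

```text
time: 23.4
eef_pos: [0.5896, -0.2267, 0.4101]
tcp_rot: [0.125, 0.992, -0.0, -0.0]
ft_force: [0.3, 1.2, 0.5]
finger_gap: 1.004
```

```bash
python3 st.py d3 medium,.558,.3314,.070
python3 - <<'E'
from h import *
c=capture("wrist"); c["fish"]=1
im=c["image"].copy(); print(env.sense()["eef_pos"])
for x,y,z,r in [(.59,-.2255,.077,.023),(.4663,-.3235,.077,.023)]:
    cv2.polylines(im,[(proj(c,ring(x,y,z,r))*8).round().astype(np.int32)],True,(255,0,0),1,cv2.LINE_AA,3)
cv2.imwrite("pics/w3.png",im[:,:,::-1])
E
```

```text
tcp [ 0.5903 -0.2239  0.4102] 23.5
medium,.558,.3314,.070 top [ 0.5567  0.3314 33.1959] side [ 0.5582  0.3306 30.394 ]
[ 0.59045642 -0.22353216  0.41035313]
```

View pics/d3.png

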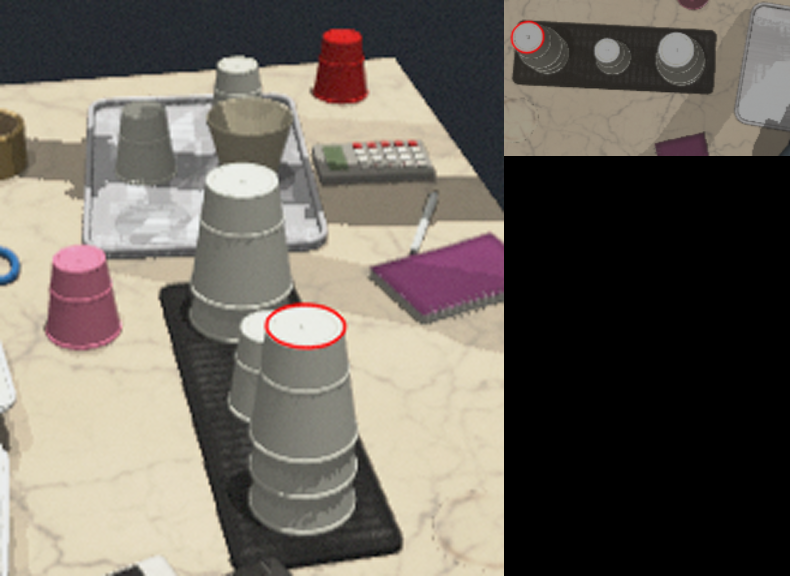

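View pics/w3.png

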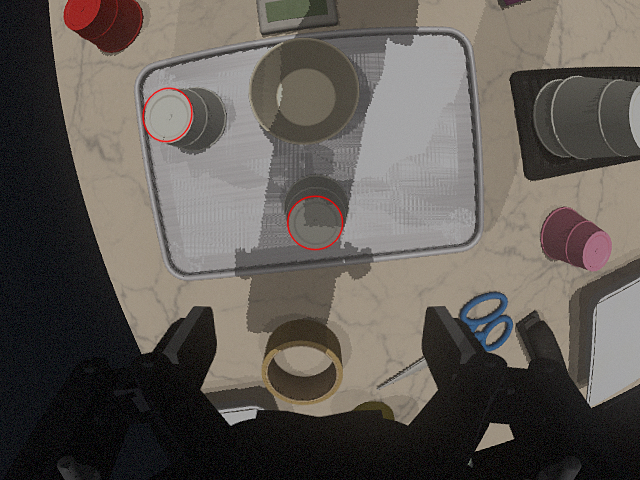

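Both medium cups are seated, with the outline at (305,326). The small cup's base is at about (316,222) in the wrist view. I'll descend and grip.

move_arm(deltas="-1 0 -0.002 -0.04 0;-1 0 0 -0.045 0;-1 0 0 -0.045 0;-1 0 0 -0.035 0;-1 0 0 -0.02 0;-1 0 0 -0.01 0;-1 0 0 0 0;1 0 0 0 0;1 0 0 0 0;1 0 0 0 0;1 0 0 0 0;1 0 0 0 0")

```text
time: 24.75
eef_pos: [0.5908, -0.2283, 0.218]
tcp_rot: [0.124, 0.992, -0.0, 0.002]
ft_force: [-0.4, -0.3, 7.1]
finger_gap: 0.598
```

move_arm(deltas="1 0 0 0 0;1 0 0 0 0")

```text
time: 24.95
eef_pos: [0.5908, -0.2283, 0.2179]
tcp_rot: [0.124, 0.992, -0.0, 0.002]
ft_force: [-2.0, -0.5, 6.8]
finger_gap: 0.601
```

move_arm(deltas="1 0 0 0.01 0;1 0 0 0.04 0;1 0 0 0.05 0;1 0 0 0.05 0;1 0 0 0.035 0;1 -0.004 0.03 0 0;1 -0.004 0.045 0 0;1 -0.004 0.045 0 0;1 -0.004 0.045 0 0;1 -0.004 0.045 0 0;1 -0.004 0.045 0 0;1 -0.004 0.045 0 0")

```text
time: 26.15
eef_pos: [0.5615, 0.0742, 0.402]
tcp_rot: [0.124, 0.992, 0.0, 0.001]
ft_force: [0.3, 0.1, -1.2]
finger_gap: 0.598
```

move_arm(deltas="1 -0.004 0.045 0 0;1 -0.004 0.045 0 0;1 -0.003 0.045 0 0;1 0 0 0 0;1 0 0 0 0;1 0 0 0 0")

```text
time: 26.75
eef_pos: [0.5512, 0.2061, 0.4013]
tcp_rot: [0.125, 0.992, -0.0, 0.0]
ft_force: [0.1, -0.5, -0.4]
finger_gap: 0.602
```

```bash
python3 chk.py small .552 .2078 .262 c5
```

```text
tcp [0.5514 0.2059 0.401 ]
(540, 351, 3) (540, 360, 3)
```

View pics/c5.png

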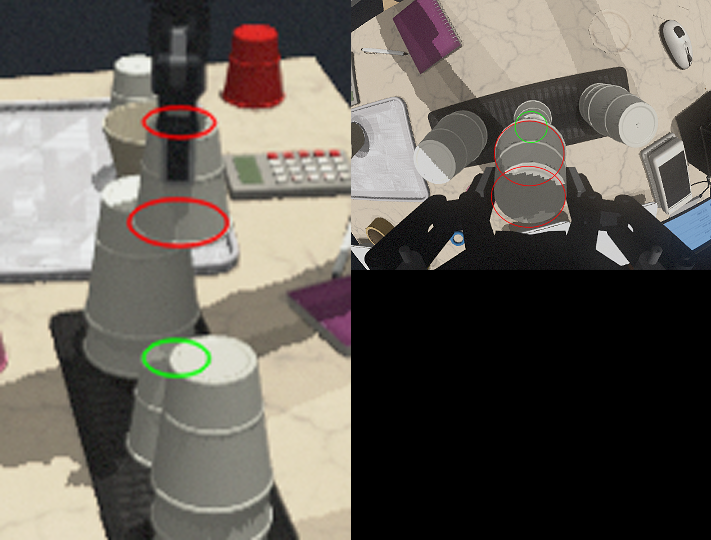

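move_arm(deltas="1 0.001 0.002 -0.03 0;1 0 0 -0.04 0;1 0 0 -0.04 0;1 0 0 -0.02 0;1 0 0 -0.01 0;1 0 0 -0.004 0;1 0 0 0 0;1 0 0 0 0")

```text
time: 27.7
eef_pos: [0.5526, 0.2095, 0.2579]
tcp_rot: [0.124, 0.992, 0.0, 0.001]
ft_force: [-0.3, -0.2, -0.9]
finger_gap: 0.597
```

move_arm(deltas="1 0 -0.001 -0.004 0;1 0 0 -0.004 0;1 0 0 -0.002 0;1 0 0 0 0;1 0 0 0 0")

```text
time: 28.2
eef_pos: [0.5523, 0.2085, 0.247]
tcp_rot: [0.124, 0.992, 0.0, 0.0]
ft_force: [0.2, -0.9, 3.5]
finger_gap: 0.596
```

move_arm(deltas="-1 0 0 0 0;-1 0 0 0 0;-1 0 0 0 0;-1 0 0 0.02 0;-1 0 0 0.04 0;-1 0 0 0.05 0;-1 0 0 0.05 0;-1 -0.007 -0.044 0 0;-1 -0.007 -0.044 0 0;-1 -0.007 -0.044 0 0;-1 -0.007 -0.044 0 0;-1 -0.007 -0.044 0 0")

```text
time: 29.4
eef_pos: [0.5163, -0.0131, 0.4067]
tcp_rot: [0.124, 0.992, 0.0, -0.0]
ft_force: [0.2, 0.2, -0.5]
finger_gap: 0.998
```

move_arm(deltas="-1 -0.007 -0.044 0 0;-1 -0.007 -0.044 0 0;-1 -0.007 -0.044 0 0;-1 -0.007 -0.044 0 0;-1 -0.007 -0.044 0 0;-1 -0.007 -0.044 0 0;-1 -0.009 -0.048 0 0;-1 0 0 0 0;-1 0 0 0 0;-1 0 0 0 0")

```text
time: 30.4
eef_pos: [0.4665, -0.3221, 0.4064]
tcp_rot: [0.123, 0.992, 0.001, -0.0]
ft_force: [0.6, -0.1, 0.1]
finger_gap: 1.001
```

```bash
python3 st.py d4 small,.552,.2078,.032
python3 - <<'E'
from h import *
c=capture("wrist"); c["fish"]=1
im=c["image"].copy(); print(env.sense()["eef_pos"])
for x,y,z,r in [(.4663,-.3235,.077,.023)]:
    cv2.polylines(im,[(proj(c,ring(x,y,z,r))*8).round().astype(np.int32)],True,(255,0,0),1,cv2.LINE_AA,3)
cv2.imwrite("pics/w4.png",im[:,:,::-1])
E
```

```text
tcp [ 0.4668 -0.3218  0.4065] 30.5
small,.552,.2078,.032 top [ 0.547   0.2078 40.    ] side [ 0.5516  0.2059 27.6929]
[ 0.46674438 -0.32196736  0.40660253]
```

View pics/d4.png

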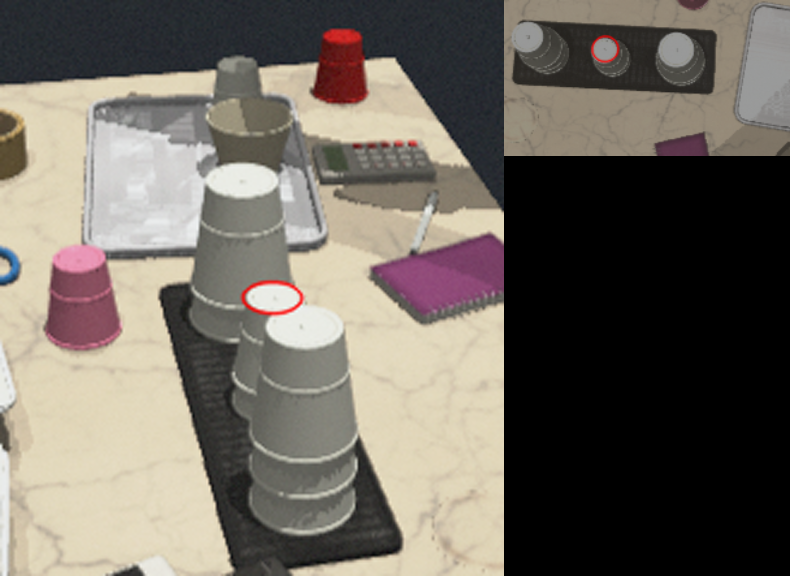

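View pics/w4.png

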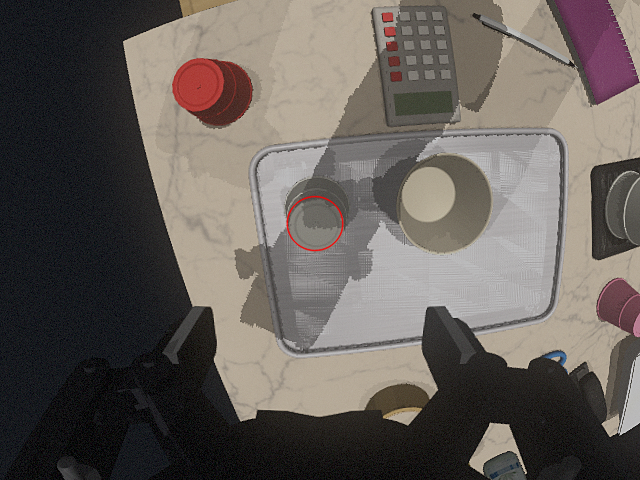

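The first small cup is seated (outline at (272,297)). The last small cup is centred under the gripper at (316,223). I'll descend and grip.

move_arm(deltas="-1 0 -0.001 -0.04 0;-1 0 0 -0.045 0;-1 0 0 -0.045 0;-1 0 0 -0.035 0;-1 0 0 -0.018 0;-1 0 0 -0.007 0;-1 0 0 0 0;-1 0 0 0 0")

```text
time: 31.35
eef_pos: [0.4668, -0.3245, 0.2178]
tcp_rot: [0.124, 0.992, -0.0, 0.001]
ft_force: [0.4, -0.7, 0.7]
finger_gap: 0.999
```

move_arm(deltas="1 0 0 0 0;1 0 0 0 0;1 0 0 0 0;1 0 0 0 0;1 0 0 0 0;1 0 0 0 0;1 0 0 0 0")

```text
time: 32.05
eef_pos: [0.4665, -0.3253, 0.2182]
tcp_rot: [0.124, 0.992, -0.001, 0.001]
ft_force: [-0.5, -0.1, 8.7]
finger_gap: 0.596
```

move_arm(deltas="1 0 0 0.01 0;1 0 0 0.04 0;1 0 0 0.05 0;1 0 0 0.05 0;1 0 0 0.035 0;1 0.007 0.041 0 0;1 0.007 0.041 0 0;1 0.007 0.041 0 0;1 0.007 0.041 0 0;1 0.007 0.041 0 0;1 0.007 0.041 0 0;1 0.007 0.041 0 0")

```text
time: 33.25
eef_pos: [0.5148, -0.0359, 0.4024]
tcp_rot: [0.124, 0.992, 0.0, 0.0]
ft_force: [0.4, 0.0, 0.1]
finger_gap: 0.597
```

move_arm(deltas="1 0.007 0.041 0 0;1 0.007 0.041 0 0;1 0.007 0.041 0 0;1 0.007 0.041 0 0;1 0.007 0.041 0 0;1 0.007 0.041 0 0;1 0 0 0 0;1 0 0 0 0;1 0 0 0 0")

```text
time: 34.15
eef_pos: [0.557, 0.207, 0.402]
tcp_rot: [0.125, 0.992, -0.0, 0.0]
ft_force: [0.0, -0.6, -0.5]
finger_gap: 0.595
```

```bash
python3 chk.py small .552 .2075 .262 c6 .032
```

```text
tcp [0.5572 0.2069 0.402 ]
(540, 351, 3) (540, 360, 3)
```

View pics/c6.png

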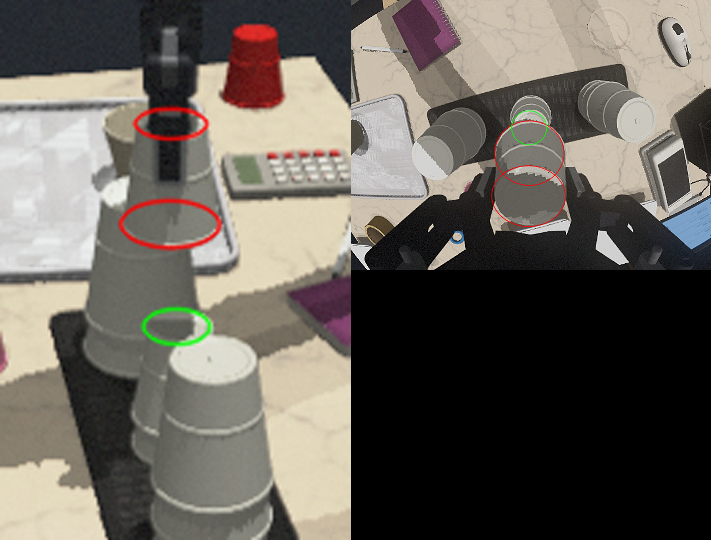

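I'll correct x by −5 mm and lower.

move_arm(deltas="1 -0.005 0.001 -0.03 0;1 0 0 -0.035 0;1 0 0 -0.03 0;1 0 0 -0.015 0;1 0 0 -0.007 0;1 0 0 0 0;1 0 0 0 0")

```text
time: 35.0
eef_pos: [0.5527, 0.2095, 0.286]
tcp_rot: [0.124, 0.992, 0.0, 0.001]
ft_force: [0.1, -0.2, 1.3]
finger_gap: 0.594
```

move_arm(deltas="1 -0.001 -0.001 -0.004 0;1 0 0 -0.004 0;1 0 0 -0.003 0;1 0 0 -0.001 0;1 0 0 0 0;1 0 0 0 0")

```text
time: 35.6
eef_pos: [0.5514, 0.2087, 0.2733]
tcp_rot: [0.124, 0.992, 0.0, 0.001]
ft_force: [-0.5, 0.4, 4.7]
finger_gap: 0.599
```

Seated, with a light contact force. I'll release, rise and back away toward the right, clear of the view.

move_arm(deltas="-1 0 0 0 0;-1 0 0 0 0;-1 0 0 0 0;-1 0 0 0.02 0;-1 0 0 0.04 0;-1 0 0 0.05 0;-1 0 0 0.04 0;-1 -0.005 -0.045 0 0;-1 -0.005 -0.045 0 0;-1 -0.005 -0.045 0 0;-1 -0.005 -0.045 0 0;-1 -0.005 -0.045 0 0")

```text
time: 36.8
eef_pos: [0.5254, -0.0183, 0.4227]
tcp_rot: [0.124, 0.992, 0.0, 0.0]
ft_force: [0.7, -0.3, -0.1]
finger_gap: 1.002
```

move_arm(deltas="-1 -0.005 -0.045 0 0;-1 -0.005 -0.045 0 0;-1 -0.005 -0.045 0 0;-1 -0.005 -0.045 0 0;-1 0 0 0 0;-1 0 0 0 0;-1 0 0 0 0")

```text
time: 37.5
eef_pos: [0.5063, -0.1952, 0.4224]
tcp_rot: [0.123, 0.992, 0.0, -0.0]
ft_force: [0.1, 0.4, -0.5]
finger_gap: 1.003
```

```bash
python3 st.py d5 small,.552,.2078,.058 medium,.558,.3314,.070 large,.549,.0767,.040
python3 - <<'E'
from h import *
D=capture("side");T=capture("top")
r=boxes_of(T,"rice_bowl");print([(d["p"],d["at"]) for d in r][:2])
im=D["image"].copy()
for size,x,y,z0 in [("small",.552,.2078,.006),("medium",.558,.3314,.006),("large",.549,.0767,.006)]:
  s=S[size]
  for k in range(2 if size=="large" else 3):
    cv2.polylines(im,[(proj(D,ring(x,y,z0+k*s[3],s[0]))*8).round().astype(np.int32)],True,(255,0,0),1,cv2.LINE_AA,3)
cv2.imwrite("pics/d6.png",cv2.resize(im[190:390,250:400],None,fx=3,fy=3,interpolation=cv2.INTER_CUBIC)[:,:,::-1])
E
```

```text
tcp [ 0.5065 -0.1949  0.4225] 37.6
small,.552,.2078,.058 top [ 0.549   0.2068 40.    ] side [ 0.5509  0.2063 39.6058]
medium,.558,.3314,.070 top [ 0.5567  0.3314 33.0807] side [ 0.561   0.3314 34.108 ]
large,.549,.0767,.040 top [ 0.546   0.0767 40.    ] side [ 0.545   0.0777 40.    ]
[(0.61, [377.9, 249.1])]
```

View pics/d5.png

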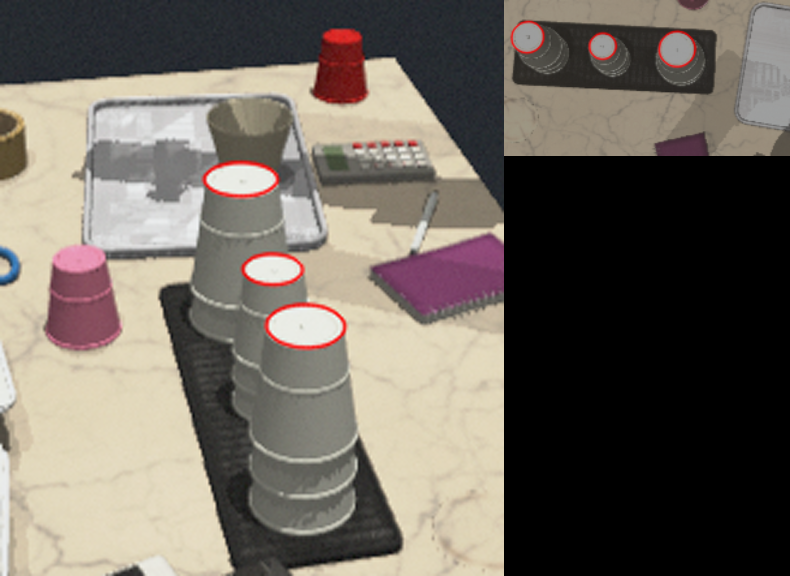

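View pics/d6.png

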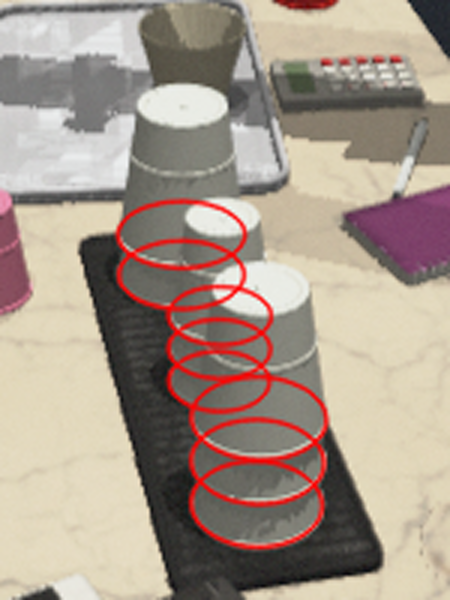

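All the rims and bases line up with the predicted seated heights, and the bowl looks unmoved.

Run:
```python
from plant import env, order
print(order.sign_off(), env.sense()["time"])
```

```text
the job is handed in; nothing more can be done
the job is handed in; nothing more can be done
```

I nested all five cups (one large, two medium, two small) on the stacks of their own size and handed the job in at about 38 s; sign-off gives no verdict.

**Stacks:** In the final side picture, the base and rim outlines matched the predicted seated heights on all three stacks. The cups looked upright, and the first cups stayed on their starting outlines. My measured centres agreed to about 2–4 mm, and the top and side pictures disagreed by up to 4 mm in x on the medium stack.

**Beige cup:** It looked unmoved in the side picture. I did not check its position by measurement: my last top-picture detection was partly hidden by the arm, with p = 0.61 and the centre about 13 px off.

**Look-alikes and forces:** I did not touch the pink or red look-alikes. The wrist forces I saw stayed under about 9 N. I overshot one medium cup's move by 32 mm while it was held above the stack, and corrected it before lowering.

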